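# Scan a sample bottle with a bench-clamped trigger scanner

### The job

Book in the blue-capped sample bottle: stand it upright in the red square in front of the clamped scanner, square to it and with its barcode label facing the scanner's window, and let go. Then squeeze the orange trigger fully home against the scanner's grip, between the two fingers, hold it for about a second and release it. Finally stand the bottle upright in the green tray, lowering it to the floor of the tray before letting go, without tipping it and without shifting the other two bottles.

Things in the scene. Friction and masses are not known exactly. Their poses are not given: they have to be found in the camera images.
- scanner: Fixed station: grey base plate 285 x 110 x 8 mm with a yellow pistol-shaped scanner clamped on its side, barrel, grip and trigger level, 75 mm above the bench. Origin on the bench under the barrel's middle. The window (black nose, 76 mm wide) looks along -x, 76 mm from the origin; the barrel is 64 mm wide, to x +75 mm, its top 108 mm above the bench. The grip sticks out along +y.
- scan_spot (a point): Centre of the red square (outline 71 mm) on the top of the station's base plate, 8 mm above the bench, 165 mm in front of the scanner's origin (its -x). Axes as the station's: its +x points at the scanner's window.
- scanner_grip: The scanner's fixed grey grip with a black end: a level bar 118 mm long (y), 28 wide (x), 32 high (z). Origin at its centre (75 mm above the bench, at x +14, y +88 mm in the station's frame); axes as the station's. Its back is the +x face, 14 mm from the origin (the black end, last 12 mm, stands 3 mm prouder); the trigger lies along its -x side. Free above, below and on both sides.
- trigger_pad (a point): Where to squeeze the orange trigger: on the lever's centre line, 50 mm from its hinge, 75 mm above the bench, 94 mm along the station's y. Lever 78 mm long, 10 thick, 24 high, beside the grip's -x face, leaning away by 0.24 rad at rest. There trigger and grip are 53 mm across (along the station's x) at rest, 40 mm squeezed home. At rest the point lies 19 mm off the grip's -x face.
- trigger (a joint): Trigger angle in rad: 0 at rest, 0.24 squeezed fully home (stop, the lever then parallel to the grip). Hinge upright, at the barrel end of the lever (x -7, y +45 mm in the station's frame). A spring returns it: about 3.5 N at the pad to start it, 9.5 N to hold it home.
- bottle_mid (a point): The sample bottle, loose, about 0.22 kg: square, whitish, 60 x 60 mm, body 95 mm high, round blue cap 40 mm across and 25 mm high, 130 mm in all. Point on its axis half-way up, 65 mm above its underside; the cap's middle is 53 mm higher. Its +x points to the face with the white barcode label; a yellow mark on the shoulder and a yellow stripe on the cap, on the label's side, show it from above.
- sample_bottle: The same bottle; origin at the centre of its underside, same axes.
- label (a point): Centre of the barcode label's face, 30 mm from the bottle's axis along its +x, 50 mm above its underside.
- tray_in (a point): Centre of the inner floor of the green open tray (fixed; 150 x 150 mm outside, 35 mm high, walls 4 mm, floor 4 to 5 mm thick). Axes along its walls.
- white_mid (a point): Another bottle of the same shape and size with a white cap and no label, to be left alone; point on its axis, 65 mm above its underside.
- amber_mid (a point): A round amber jar with a black cap, 60 mm across, 120 mm high, to be left alone; point on its axis half-way up.
Things that resemble listed ones, but are neither listed nor needed, are in the scene too. What is shaped like the sample_bottle but pink is not meant.

How it is judged:
On the way, in this order (a step that is already met when the one before it is completed fails the run):
1. the sample bottle stands released on the red square (axis within 15 mm of its centre), label towards the scanner within 15 degrees (horizontal distance between bottle_mid and scan_spot below 0.015 m and z of bottle_mid in the frame of scan_spot below 0.072 m and angle between bottle_mid's own z axis and vertical below 0.1 rad and angle between the x axis of bottle_mid and the x axis of scan_spot, either way round below 0.26 rad and x of label in the frame of scan_spot above 0.01 m and contact force between sample_bottle and the fingers below 0.1 N and linear speed of sample_bottle below 0.02 m/s), for 0.3 s.
2. with the bottle there, the trigger is squeezed home (over 0.20 rad) against the grip, for 0.5 s (value of joint trigger above 0.2 rad and contact force between the fingers and scanner_grip above 1 N and horizontal distance between bottle_mid and scan_spot below 0.015 m and z of bottle_mid in the frame of scan_spot below 0.072 m and angle between bottle_mid's own z axis and vertical below 0.1 rad and angle between the x axis of bottle_mid and the x axis of scan_spot, either way round below 0.26 rad and x of label in the frame of scan_spot above 0.01 m), for 0.5 s.
3. the trigger is released (under 0.04 rad) with the bottle still there (value of joint trigger below 0.04 rad and horizontal distance between bottle_mid and scan_spot below 0.015 m and z of bottle_mid in the frame of scan_spot below 0.072 m and angle between bottle_mid's own z axis and vertical below 0.1 rad and angle between the x axis of bottle_mid and the x axis of scan_spot, either way round below 0.26 rad and x of label in the frame of scan_spot above 0.01 m), for 0.2 s.
At the end, for the whole second after the job is handed in: The sample bottle stands upright (within 0.1 rad) on the floor of the green tray, between its walls, released and at rest, and the trigger is back at rest (under 0.04 rad) (x of bottle_mid in the frame of tray_in between -0.046 and 0.046 m and y of bottle_mid in the frame of tray_in between -0.046 and 0.046 m and z of bottle_mid in the frame of tray_in below 0.073 m and angle between bottle_mid's own z axis and vertical below 0.1 rad and contact force between sample_bottle and the fingers below 0.1 N and linear speed of sample_bottle below 0.02 m/s and value of joint trigger below 0.04 rad); the robot touches nothing.
It fails at once if the sample bottle is tipped by more than 0.5 rad (angle between bottle_mid's own z axis and vertical above 0.5 rad).
It fails at once if the bottle is let go over the tray more than 20 mm above its floor (horizontal distance between bottle_mid and tray_in below 0.1 m and z of bottle_mid in the frame of tray_in above 0.085 m and contact force between sample_bottle and the fingers below 0.1 N).
It fails at once if the white-capped bottle is shifted by more than 25 mm (distance of white_mid from where it was at the start of the episode above 0.025 m).
It fails at once if the amber jar is shifted by more than 25 mm (distance of amber_mid from where it was at the start of the episode above 0.025 m).
It also fails if it takes over 64 s, if anything falls off the work surface, if the arm or the gripper's body presses on something with over 40 N, if the wrist force passes 120 N, or if a joint passes its speed limit or range.

### The arm

A 6-joint arm with a two-finger parallel gripper is mounted at the origin on the work surface. World frame = base frame: x ahead of the robot, y to its left, z up, the work surface at z = 0. Lengths are in m, angles in rad, forces in N, time in s.
With the tool pointing down it reaches from about 0.25 to 0.775 m from the base axis. Payload 4 kg.
Tool frame: the origin (TCP) lies at the centre of the arm's flange, where the gripper is bolted on; the fingertips stand 199 mm ahead of it and the grasp point (between the pads) lies 180 mm ahead of it (robot.tcp_to_tips is the z of the fingertips in the tool frame, in m); z points along the fingers, y is the line along which they close (so a half turn about z gives the same grasp; the last joint's range is limited). The gripper opens to 94 mm and grips with 3 to 60 N. Pads are 16 mm wide; open, the fingers measure 119 mm over their backs; the gripper's body (75 mm by 177 mm) begins 78 mm behind the grasp point.
Start: joints at [1.233, 0.087, 1.371, -0, 1.684, -0.103], TCP at [0.128, 0.535, 0.405] pointing down, gripper open.
Joint ranges: [-3.1, 3.1], [-0.76, 2.03], [0.27, 2.55], [-1.08, 4.22], [0.17, 2.65], [-2.57, 2.57]. Speed limits (rad/s): [2.79, 2.79, 3.14, 3.14, 3.14, 3.14].

### API

Orientations are given as [roll, pitch, yaw] about the fixed x, y, z axes, in that order (R = Rz(yaw) Ry(pitch) Rx(roll)).
In Python, from bench import robot gives the robot as it stands.
- The arm moves only by the tool play_rows, never from a script. Its arguments are lists of equal length, an entry for each row: "translation": the shift along the tool's x, y, z scaled (see below), a list of three; "twist": the turn, a rotation vector about the tool's x, y, z scaled (see below), a list of three; "gripper": the opening, from -1 (shut) to 1 (fully open). A call has 1 to 8 rows; each row shifts and turns the commanded pose from where the row before left it, along the tool's axes as they then stand; what a row does not reach is not made up. The controller multiplies each number of a shift by 0.04 m and each number of a turn by 0.1 rad. A row lasts 1/10 s, in which the tool goes at most 50 mm and 8.59 degrees, less where a joint would pass 70% of its speed; a pose out of reach is approached as far as the arm can. A call with a number of a shift or a turn outside -1 to 1 is refused whole. A call with a gripper value outside its range is refused whole. The fingers move at their own pace and stop on an object; the grip force is fixed at half the most. Time passes only in rows, so rows that do not move let the fingers close. It gives the time, the measured TCP pose, the force, the opening and the grip force at its end, in the units of the state.
- robot.get_obs(): the state, without advancing time (a new reading comes with each control period).
- robot.snapshot(name): name is "scene" or "top" or "wrist"; returns the picture (480x640x3 uint8, red, green, blue); there is no depth.
- robot.camera_model(name): a dict with "camera_matrix" (3x3 intrinsics, pixels), "rvec" (rotation vector, rad) and "tvec" (3), from world to camera coordinates, as OpenCV has them. Camera axes: x right, y down, z forward; pixel columns grow to the right and rows downward; lengths in m; the calibration is good to about 2 mm. A picture is of the moment at which its call begins: read the wrist's pose just before it. camera_model takes no time and is no camera call; for the wrist camera it gives the pose at the moment of the call.
- robot.close_job(): hands the job in; it is judged then, once.
Trained networks look in the newest picture that a camera, given by its name, has taken for a name from the list of things; names that differ only in an ending like _2 or _b are one class to them, and where a whole thing is asked for, a point or a joint stands for the part that bears it (a point fixed in the world has none). Each returns a list of dicts, best first, with "score" (0 to 1); they miss things now and then, are a little off and sometimes report something else, mostly with a low value. They report only what shows in the picture. A call takes as long as a camera call. They do not tell look-alikes from the thing itself.
- robot.recognise(name, camera): "centre" ([x, y, z] in m, in world coordinates, good to about 4 mm: the middle of the surface that is visible of it).
- robot.spot_point(name, camera): "centre" ([x, y, z] in m, in world coordinates, good to about 4 mm: a listed point, or the origin of a listed thing).
The state is a dict: "time": time; "joint_positions": joint angles; "qvel": joint speeds; "joint_torque": joint torques, N m; "tool_pos": TCP position; "ee_rot": TCP orientation; "wrist_force": force on the tool from outside, world axes, zero at the start; "wrist_torque": the same for the moment, N m; "width": finger opening in m; "finger_force": force on a finger pad.
Only numpy, scipy, OpenCV 4.12 (cv2) and the standard library are available. Lean on these libraries where they do the work, as an engineer would, in place of code of your own. Each camera call takes 0.05 s, during which the arm holds its last target. There are 200 camera calls.

## Working session

There is one attempt and no reset: what is moved stays moved. The work goes in short steps, Python scripts to look and compute and a tool call to move; the robot and the scene stay as the last step left them, time stands still between calls to the robot, and variables do not carry over. Pictures are saved under pics/ and viewed, at most 10 in all, crops included, and the job is handed in when it is done.

Besides the shell and the picture viewer there is one more tool, called after "Emit:" by a JSON object that holds its "method" and its "body", one argument or row to a line. play_rows: Moves the arm, as the interface text tells. Its arguments: {"type":"object","properties":{"translation":{"type":"array","items":{"type":"array","items":{"type":"number","minimum":-1,"maximum":1}}},"twist":{"type":"array","items":{"type":"array","items":{"type":"number","minimum":-1,"maximum":1}}},"gripper":{"type":"array","items":{"type":"number"}}},"required":["translation","twist","gripper"]}

```bash
mkdir -p pics
cat > h.py <<'E'
import numpy as np, cv2
from scipy.spatial.transform import Rotation as R
from bench import robot
def snap(cam,fn):
    im=robot.snapshot(cam); cv2.imwrite('pics/'+fn,im[:,:,::-1]); return im
def cm(cam):
    m=robot.camera_model(cam); return np.array(m["camera_matrix"]),np.array(m["rvec"],float),np.array(m["tvec"],float)
def ray(cam,uv,z,m=None):
    K,r,t=m or cm(cam); Rm=cv2.Rodrigues(r)[0]; c=-Rm.T@t.ravel()
    d=Rm.T@np.linalg.inv(K)@np.array([uv[0],uv[1],1.]); return c+d*(z-c[2])/d[2]
def proj(cam,P,m=None):
    K,r,t=m or cm(cam); return cv2.projectPoints(np.atleast_2d(np.array(P,float)),r,t,K,None)[0][:,0]
E
python3 - <<'E'
from h import *
print(robot.get_obs())
for c in ["top","scene"]:
    snap(c,c+"0.png"); K,r,t=cm(c); print(c,K.tolist(),(-cv2.Rodrigues(r)[0].T@t.ravel()).round(3))
    for n in ["scanner","scan_spot","scanner_grip","trigger_pad","bottle_mid","sample_bottle","label","tray_in","white_mid","amber_mid"]:
        print(n,[(np.round(d["centre"],3).tolist(),round(d["score"],2)) for d in robot.spot_point(n,c)])
print(robot.get_obs()["time"])
E
```

```text
{'time': 0.0, 'joint_positions': array([ 1.23292889e+00,  8.79854096e-02,  1.37221244e+00, -1.54204885e-05,
        1.68359736e+00, -1.03118167e-01]), 'qvel': array([ 0.00077879,  0.00084113, -0.00031145, -0.00248977,  0.00069168,
       -0.00094283]), 'joint_torque': array([ 1.20314185e-04, -3.40173519e+01, -3.02434766e+01,  7.19453255e-02,
        3.29994026e-02, -1.72618597e-04]), 'tool_pos': array([0.12791342, 0.5348183 , 0.40350829]), 'ee_rot': array([-3.13940022e+00, -2.11475701e-04,  2.90684144e+00]), 'wrist_force': array([ 0.3031568 , -0.24040783,  0.57653551]), 'wrist_torque': array([-0.02071937,  0.01986034,  0.02300161]), 'finger_force': 0.0, 'width': 0.09389503491922245}
top [[527.0543493024879, 0.0, 318.7259761317878], [0.0, 527.0543493024879, 244.88640407336246], [0.0, 0.0, 1.0]] [ 0.305 -0.033  1.236]
scanner [([0.623, 0.058, 0.002], 0.85)]
scan_spot [([0.459, 0.046, 0.008], 0.63), ([0.499, -0.415, 0.06], 0.28)]
scanner_grip [([0.629, 0.151, 0.075], 0.84)]
trigger_pad [([0.599, 0.157, 0.078], 0.72)]
bottle_mid [([0.438, -0.256, 0.064], 0.87), ([0.317, -0.233, 0.064], 0
[... 218 characters left out ...]
, ([0.598, 0.158, 0.077], 0.26)]
scene [[442.95884573136334, 0.0, 322.8247154544371], [0.0, 442.95884573136334, 239.99741644898316], [0.0, 0.0, 1.0]] [ 1.194 -0.102  0.712]
scanner [([0.626, 0.067, -0.003], 0.78)]
scan_spot [([0.458, 0.044, 0.01], 0.71)]
scanner_grip [([0.633, 0.152, 0.075], 0.78)]
trigger_pad []
bottle_mid [([0.44, -0.257, 0.065], 0.96), ([0.321, -0.233, 0.064], 0.94)]
sample_bottle [([0.436, -0.256, -0.003], 0.97), ([0.314, -0.233, -0.003], 0.84)]
label [([0.452, -0.284, 0.05], 0.97), ([0.293, -0.246, 0.049], 0.58)]
tray_in [([0.392, 0.336, -0.0], 0.78), ([0.629, 0.151, 0.076], 0.38)]
white_mid [([0.587, -0.284, 0.063], 0.75)]
amber_mid [([0.496, -0.414, 0.058], 0.64)]
1.1
```

View pics/top0.png

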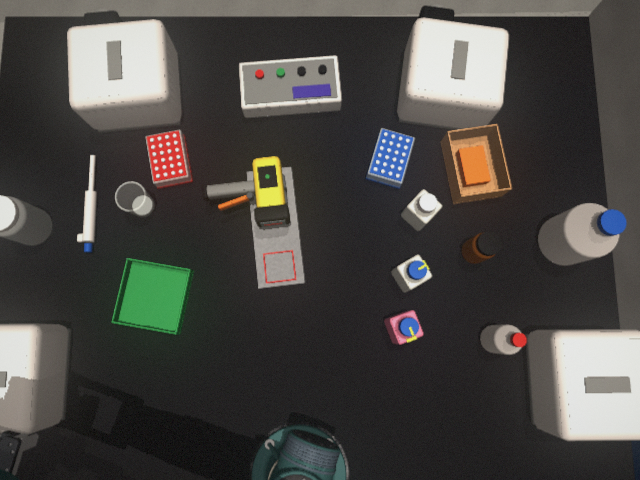

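View pics/scene0.png

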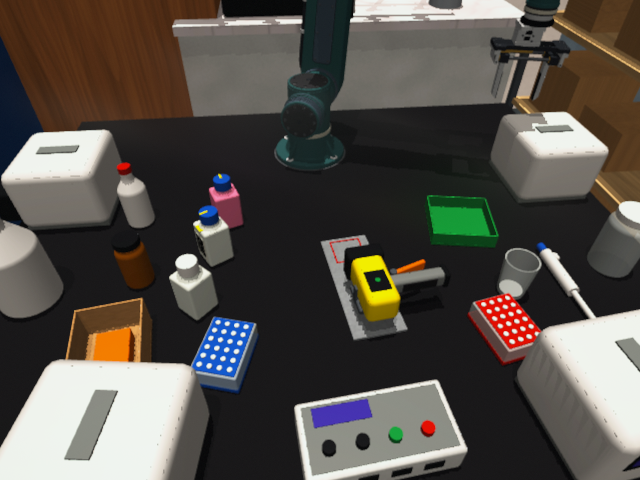

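The top view shows the blue-capped white bottle at (413,272), with its yellow stripe pointing to (423,267). The pink look-alike is at (405,327), the red square at (280,267), the trigger at (234,202) and the tray at (152,296). The scene view agrees: the label is on the bottle's -y side. Next I'll refine the yaws.

Run:
```python
from h import *
im=cv2.imread('pics/top0.png'); hsv=cv2.cvtColor(im,cv2.COLOR_BGR2HSV); M=cm("top")
def mask(lo,hi,box):
    m=cv2.inRange(hsv,lo,hi); o=np.zeros_like(m); x0,y0,x1,y1=box; o[y0:y1,x0:x1]=m[y0:y1,x0:x1]; return o
def rect(m,z,n):
    pts=cv2.findNonZero(m); r=cv2.minAreaRect(cv2.convexHull(pts)); b=cv2.boxPoints(r)
    W=np.array([ray("top",p,z,M)[:2] for p in b]); e=W[1]-W[0]; 
    a=np.degrees(np.arctan2(*(e[::-1]))); a=(a+45)%90-45
    print(n,W.mean(0).round(4),"sides",np.linalg.norm(W[1]-W[0]).round(4),np.linalg.norm(W[2]-W[1]).round(4),"yaw mod 90",a.round(2))
rm=mask((0,90,60),(12,255,255),(255,240,310,290))|mask((168,90,60),(180,255,255),(255,240,310,290))
rect(rm,.008,"square"); 
rect(mask((45,80,30),(85,255,255),(100,240,210,350)),.035,"tray")
y=mask((22,120,120),(35,255,255),(395,250,440,295)); b=mask((95,100,60),(125,255,255),(395,250,440,295))
ys=np.array(cv2.findNonZero(y))[:,0]; 
print("stripe px",sorted(map(tuple,ys.tolist())))
n,l,st,c=cv2.connectedComponentsWithStats(y)
for i in range(1,n): print(st[i],c[i])
cc=cv2.minEnclosingCircle(cv2.findNonZero(b|y)); print("cap",cc,ray("top",cv2.moments(b,True)["m10"] and (cv2.moments(b,True)["m10"]/cv2.moments(b,True)["m00"],cv2.moments(b,True)["m01"]/cv2.moments(b,True)["m00"]),.13,M))
g=mask((0,0,110),(180,60,255),(385,245,445,300))
rect(g,.095,"body")
cv2.imwrite('pics/crop1.png',cv2.resize(im[225:310,225:445],None,fx=3.6,fy=3.6,interpolation=cv2.INTER_CUBIC))
```

```text
square [0.4597 0.047 ] sides 0.0725 0.0719 yaw mod 90 6.57
tray [0.3873 0.3227] sides 0.1556 0.1877 yaw mod 90 -6.77
stripe px [(419, 268), (419, 269), (420, 267), (420, 268), (421, 266), (421, 267), (421, 268), (422, 266), (422, 267), (423, 260), (423, 261), (423, 265), (423, 266), (423, 267), (424, 260), (424, 261), (424, 262), (424, 265), (424, 266), (425, 262), (425, 263), (425, 264), (425, 265), (426, 264), (426, 265), (426, 266), (427, 265), (427, 266), (427, 267), (427, 268), (428, 267), (428, 268), (428, 269), (429, 268)]
[419 260  11  10  34] [424.08823529 265.47058824]
cap ((417.99237060546875, 269.3172607421875), 11.086238861083984) [ 0.43454135 -0.2510845   0.13      ]
body [ 0.4359 -0.2531] sides 0.0592 0.0604 yaw mod 90 31.48
```

Emit:
{"method": "play_rows", "body": {
  "translation": [
    [1,0,0],
    [1,0,0],
    [1,0.6,0],
    [1,0.6,0],
    [1,0.6,0],
    [1,0.6,0],
    [1,0.6,0],
    [1,0.6,0]
  ],
  "twist": [
    [0,0,0],
    [0,0,0],
    [0,0,0],
    [0,0,0],
    [0,0,0],
    [0,0,0],
    [0,0,0],
    [0,0,0]
  ],
  "gripper": [1,1,1,1,1,1,1,1]
}}

```text
time: 1.9
tool_pos: [-0.1513, 0.7504, 0.4046]
ee_rot: [3.141, 0.0, 2.907]
wrist_force: [0.4, 0.5, 0.2]
width: 0.094
finger_force: 0.0
```

My first move went the wrong way, because tool x points to -x. I'm swinging back around at safe height.

Emit:
{"method": "play_rows", "body": {
  "translation": [
    [-0.9,-0.42,0],
    [-0.9,-0.42,0],
    [-0.9,-0.42,0],
    [-0.9,-0.42,0],
    [-0.9,-0.42,0],
    [-0.9,-0.42,0],
    [-0.9,-0.42,0],
    [-0.9,-0.42,0]
  ],
  "twist": [
    [0,0,0],
    [0,0,0],
    [0,0,0],
    [0,0,0],
    [0,0,0],
    [0,0,0],
    [0,0,0],
    [0,0,0]
  ],
  "gripper": [1,1,1,1,1,1,1,1]
}}

```text
time: 2.7
tool_pos: [0.1001, 0.5505, 0.4048]
ee_rot: [3.141, 0.0, 2.907]
wrist_force: [-0.2, -0.3, -0.1]
width: 0.0939
finger_force: 0.0
```

Emit:
{"method": "play_rows", "body": {
  "translation": [
    [-0.9,-0.42,0],
    [-0.9,-0.42,0],
    [-0.9,-0.42,0],
    [-0.9,-0.42,0],
    [-0.9,-0.42,0],
    [-0.9,-0.42,0],
    [-0.9,-0.42,0],
    [-0.9,-0.42,0]
  ],
  "twist": [
    [0,0,0],
    [0,0,0],
    [0,0,0],
    [0,0,0],
    [0,0,0],
    [0,0,0],
    [0,0,0],
    [0,0,0]
  ],
  "gripper": [1,1,1,1,1,1,1,1]
}}

```text
time: 3.5
tool_pos: [0.3489, 0.3527, 0.4049]
ee_rot: [3.141, 0.0, 2.907]
wrist_force: [0.8, 0.6, 0.3]
width: 0.0941
finger_force: 0.0
```

Emit:
{"method": "play_rows", "body": {
  "translation": [
    [-0.33,-0.8,0],
    [-0.33,-0.8,0],
    [-0.33,-0.8,0],
    [-0.33,-0.8,0],
    [-0.33,-0.8,0],
    [-0.33,-0.8,0],
    [-0.33,-0.8,0],
    [-0.33,-0.8,0]
  ],
  "twist": [
    [0,0,0],
    [0,0,0],
    [0,0,0],
    [0,0,0],
    [0,0,0],
    [0,0,0],
    [0,0,0],
    [0,0,0]
  ],
  "gripper": [1,1,1,1,1,1,1,1]
}}

```text
time: 4.3
tool_pos: [0.3909, 0.0791, 0.4049]
ee_rot: [3.141, 0.001, 2.907]
wrist_force: [0.7, -0.1, -0.1]
width: 0.094
finger_force: 0.0
```

Emit:
{"method": "play_rows", "body": {
  "translation": [
    [-0.33,-0.8,0],
    [-0.33,-0.8,0],
    [-0.33,-0.8,0],
    [-0.33,-0.8,0],
    [-0.33,-0.8,0],
    [-0.33,-0.8,0],
    [-0.33,-0.8,0],
    [-0.33,-0.8,0]
  ],
  "twist": [
    [0,0,0],
    [0,0,0],
    [0,0,0],
    [0,0,0],
    [0,0,0],
    [0,0,0],
    [0,0,0],
    [0,0,0]
  ],
  "gripper": [1,1,1,1,1,1,1,1]
}}

```text
time: 5.1
tool_pos: [0.4341, -0.1946, 0.4048]
ee_rot: [3.141, 0.001, 2.906]
wrist_force: [-0.4, -0.2, -0.1]
width: 0.0938
finger_force: 0.0
```

Emit:
{"method": "play_rows", "body": {
  "translation": [
    [0,0,0],
    [0,0,0],
    [0,0,0],
    [0,0,0],
    [0,0,0],
    [0,0,0],
    [0,0,0],
    [0,0,0]
  ],
  "twist": [
    [0,0,0.98],
    [0,0,0.98],
    [0,0,0.98],
    [0,0,0.98],
    [0,0,0.98],
    [0,0,0.98],
    [0,0,0.98],
    [0,0,0.98]
  ],
  "gripper": [1,1,1,1,1,1,1,1]
}}

```text
time: 5.9
tool_pos: [0.4342, -0.1931, 0.4047]
ee_rot: [3.141, 0.0, 2.119]
wrist_force: [-0.3, 1.7, -0.2]
width: 0.0942
finger_force: 0.0
```

Run:
```python
from h import *
M=cm("wrist"); snap("wrist","w1.png"); K,r,t=M; print((-cv2.Rodrigues(r)[0].T@t.ravel()).round(3))
for n in ["bottle_mid","sample_bottle"]:
    print(n,[(np.round(d["centre"],4).tolist(),round(d["score"],2)) for d in robot.spot_point(n,"wrist")])
for n in ["scanner_grip","trigger_pad","tray_in","scan_spot"]:
    for c in ["top","scene"]:
        if c: robot.snapshot(c)
        print(n,c,[(np.round(d["centre"],4).tolist(),round(d["score"],2)) for d in robot.spot_point(n,c)])
```

```text
[ 0.394 -0.126  0.384]
bottle_mid []
sample_bottle [([0.3176, -0.2354, -0.001], 0.6), ([0.4379, -0.2543, 0.002], 0.58)]
scanner_grip top [([0.6305, 0.1527, 0.0756], 0.9), ([0.3921, 0.3348, 0.0003], 0.66)]
scanner_grip scene [([0.6325, 0.1547, 0.0746], 0.66)]
trigger_pad top [([0.5987, 0.1568, 0.0783], 0.64)]
trigger_pad scene [([0.596, 0.1545, 0.0734], 0.49)]
tray_in top [([0.3913, 0.3369, 0.0016], 0.9)]
tray_in scene [([0.3916, 0.3344, 0.0031], 0.64)]
scan_spot top [([0.4598, 0.0483, 0.0128], 0.57)]
scan_spot scene [([0.4618, 0.0468, 0.0084], 0.93)]
```

View pics/w1.png

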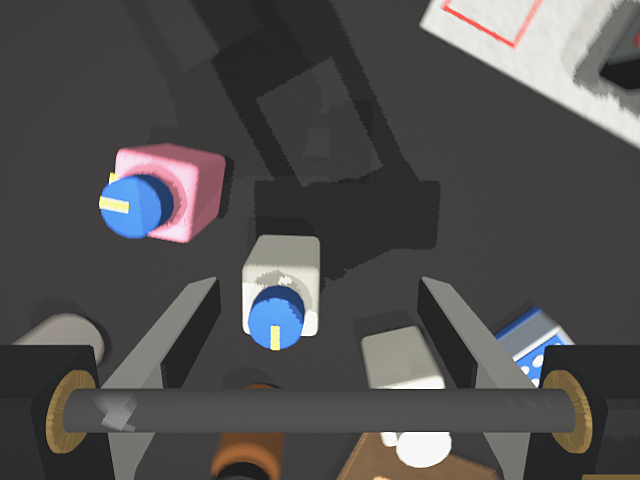

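View pics/crop1.png

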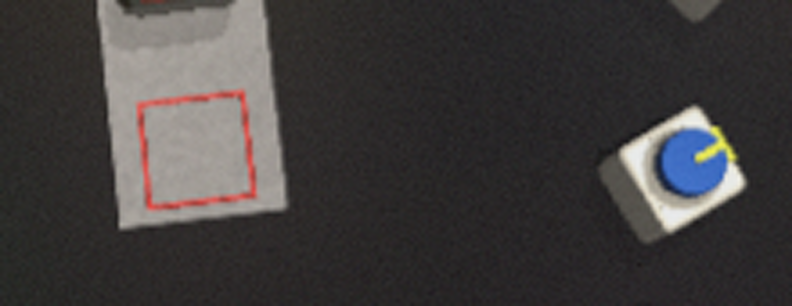

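The wrist view shows the target bottle's cap at (275,318) with its stripe at (275,338), squared up with the gripper. The crop shows the red square cleanly and the label mark pointing to +x/-y.

Run:
```python
from h import *
M=cm("wrist"); T=cm("top"); 
im=cv2.imread('pics/w1.png'); hsv=cv2.cvtColor(im,cv2.COLOR_BGR2HSV)
m=cv2.inRange(hsv,(95,100,60),(125,255,255))|cv2.inRange(hsv,(22,100,120),(35,255,255)); m[:280]=0; m[355:]=0; m[:,:240]=0; m[:,310:]=0
c,r=cv2.minEnclosingCircle(cv2.findNonZero(m)); print(c,r, ray("wrist",c,.125,M), ray("top",(417.5,269.5),.128,T))
st=cv2.inRange(hsv,(22,100,120),(35,255,255)); st[:280]=0; st[355:]=0; st[:,:240]=0; st[:,310:]=0
vx,vy,x0,y0=cv2.fitLine(cv2.findNonZero(st),cv2.DIST_L2,0,.01,.01).ravel()
a=ray("wrist",(x0,y0),.13,M); b=ray("wrist",(x0+20*vx,y0+20*vy),.13,M); print("stripe yaw mod 180",np.degrees(np.arctan2(b[1]-a[1],b[0]-a[0])))
# triangulate cap centre from both views
def P(m): K,r,t=m; return K@np.c_[cv2.Rodrigues(r)[0],t.reshape(3,1)]
X=cv2.triangulatePoints(P(M),P(T),np.array(c,float).reshape(2,1),np.array([[417.5],[269.5]])); print("tri",(X[:3]/X[3]).ravel())
print(robot.get_obs()["tool_pos"],robot.get_obs()["ee_rot"])
```

```text
(276.27252197265625, 317.296142578125) 32.1393928527832 [ 0.43661857 -0.25199268  0.125     ] [ 0.43616198 -0.25435672  0.128     ]
stripe yaw mod 180 118.93972040302235
tri [ 0.43793021 -0.25694788  0.11487845]
[ 0.43419795 -0.19311376  0.40463552] [ 3.14152117e+00 -1.11706448e-04  2.12283838e+00]
```

Emit:
{"method": "play_rows", "body": {
  "translation": [
    [-0.67,-0.375,0],
    [-0.67,-0.375,0],
    [0,0,0],
    [0,0,0.76],
    [0,0,0.76],
    [0,0,0.76],
    [0,0,0.76],
    [0,0,0.76]
  ],
  "twist": [
    [0,0,0.1],
    [0,0,0.1],
    [0,0,0],
    [0,0,0],
    [0,0,0],
    [0,0,0],
    [0,0,0],
    [0,0,0]
  ],
  "gripper": [1,1,1,1,1,1,1,1]
}}

```text
time: 7.65
tool_pos: [0.4364, -0.2537, 0.2517]
ee_rot: [3.141, -0.0, 2.103]
wrist_force: [-0.6, 0.2, -0.3]
width: 0.0941
finger_force: 0.0
```

Emit:
{"method": "play_rows", "body": {
  "translation": [
    [0,0,0],
    [0,0,0],
    [0,0,0],
    [0,0,0],
    [0,0,0],
    [0,0,0],
    [0,0,0]
  ],
  "twist": [
    [0,0,0],
    [0,0,0],
    [0,0,0],
    [0,0,0],
    [0,0,0],
    [0,0,0],
    [0,0,0]
  ],
  "gripper": [1,0.2,0.2,0.2,-0.2,-0.2,-0.2]
}}

```text
time: 8.35
tool_pos: [0.4368, -0.2547, 0.2539]
ee_rot: [3.141, 0.002, 2.103]
wrist_force: [-0.2, 0.3, 4.1]
width: 0.0598
finger_force: 30.0
```

Emit:
{"method": "play_rows", "body": {
  "translation": [
    [0,0,-0.4],
    [0,0,-0.8],
    [0,0,-0.8],
    [0,0,0]
  ],
  "twist": [
    [0,0,0],
    [0,0,0],
    [0,0,0],
    [0,0,0]
  ],
  "gripper": [-0.2,-0.2,-0.2,-0.2]
}}

```text
time: 8.75
tool_pos: [0.4373, -0.2551, 0.3372]
ee_rot: [3.138, 0.008, 2.103]
wrist_force: [0.6, -0.7, -1.8]
width: 0.0595
finger_force: 30.0
```

Emit:
{"method": "play_rows", "body": {
  "translation": [
    [0.776,0.541,0],
    [0.776,0.541,0],
    [0.776,0.541,0],
    [0.776,0.541,0],
    [0.776,0.541,0],
    [0.776,0.541,0],
    [0.776,0.541,0],
    [0.776,0.541,0]
  ],
  "twist": [
    [0,0,0],
    [0,0,0],
    [0,0,0],
    [0,0,0],
    [0,0,0],
    [0,0,0],
    [0,0,0],
    [0,0,0]
  ],
  "gripper": [-0.2,-0.2,-0.2,-0.2,-0.2,-0.2,-0.2,-0.2]
}}

```text
time: 9.55
tool_pos: [0.459, 0.0488, 0.3304]
ee_rot: [-3.139, -0.002, 2.103]
wrist_force: [0.4, -0.3, -1.3]
width: 0.0597
finger_force: 30.0
```

Emit:
{"method": "play_rows", "body": {
  "translation": [
    [0,0,0],
    [0,0,0],
    [0,0,0],
    [0,0,0],
    [0,0,0],
    [0,0,0],
    [0,0,0]
  ],
  "twist": [
    [0,0,-0.9],
    [0,0,-0.9],
    [0,0,-0.9],
    [0,0,-0.9],
    [0,0,-0.9],
    [0,0,-0.9],
    [0,0,-0.9]
  ],
  "gripper": [-0.2,-0.2,-0.2,-0.2,-0.2,-0.2,-0.2]
}}

```text
time: 10.25
tool_pos: [0.4592, 0.0473, 0.3302]
ee_rot: [-3.14, -0.004, 2.737]
wrist_force: [0.5, -0.5, -2.2]
width: 0.0599
finger_force: 30.0
```

Emit:
{"method": "play_rows", "body": {
  "translation": [
    [0,0,0],
    [0,0,0],
    [0,0,0],
    [0,0,0],
    [0,0,0],
    [0,0,0],
    [0,0,0],
    [0,0,0]
  ],
  "twist": [
    [0,0,-0.9],
    [0,0,-0.9],
    [0,0,-0.9],
    [0,0,-0.9],
    [0,0,-0.9],
    [0,0,-0.6],
    [0,0,0],
    [0,0,0]
  ],
  "gripper": [-0.2,-0.2,-0.2,-0.2,-0.2,-0.2,-0.2,-0.2]
}}

```text
time: 11.05
tool_pos: [0.4594, 0.0473, 0.3312]
ee_rot: [3.141, -0.003, -3.042]
wrist_force: [0.0, 0.3, -1.8]
width: 0.0599
finger_force: 30.0
```

Emit:
{"method": "play_rows", "body": {
  "translation": [
    [0,0,0.5],
    [0,0,0.5],
    [0,0,0.4],
    [0,0,0]
  ],
  "twist": [
    [0,0,0],
    [0,0,0],
    [0,0,0],
    [0,0,0]
  ],
  "gripper": [-0.2,-0.2,-0.2,-0.2]
}}

```text
time: 11.45
tool_pos: [0.4585, 0.0474, 0.2734]
ee_rot: [3.141, -0.007, -3.041]
wrist_force: [-0.5, 0.3, -2.9]
width: 0.0597
finger_force: 30.0
```

Run:
```python
from h import *
print(robot.get_obs()["tool_pos"])
for c in ["scene","top"]:
    snap(c,c+"2.png")
    for n in ["sample_bottle","bottle_mid","scan_spot"]:
        print(c,n,[(np.round(d["centre"],4).tolist(),round(d["score"],2)) for d in robot.spot_point(n,c)])
im=cv2.imread('pics/scene2.png'); cv2.imwrite('pics/crop2.png',cv2.resize(im[190:320,290:470],None,fx=4,fy=4,interpolation=cv2.INTER_CUBIC))
```

```text
[0.45846691 0.04735708 0.27341361]
scene sample_bottle [([0.3178, -0.2307, -0.0051], 0.63), ([0.4547, 0.0472, 0.0173], 0.55)]
scene bottle_mid [([0.4598, 0.0465, 0.0864], 0.83), ([0.3172, -0.2336, 0.0661], 0.75)]
scene scan_spot [([0.4577, 0.0468, 0.0074], 0.81)]
top sample_bottle [([0.3146, -0.2343, 0.0004], 0.59), ([0.4596, 0.0497, 0.0257], 0.58)]
top bottle_mid []
top scan_spot [([0.4614, 0.0467, 0.0097], 0.67), ([0.5864, -0.2817, 0.0634], 0.61)]
```

View pics/crop2.png

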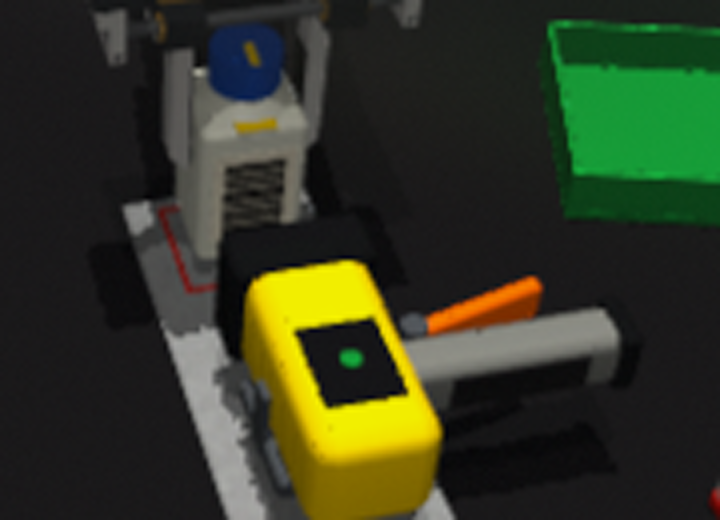

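The label faces the window and the bottle hangs over the square, so I'm lowering it to contact.

Emit:
{"method": "play_rows", "body": {
  "translation": [
    [-0.03,0,0.1],
    [0,0,0.1],
    [0,0,0.04],
    [0,0,0.04],
    [0,0,0]
  ],
  "twist": [
    [0,0,0],
    [0,0,0],
    [0,0,0],
    [0,0,0],
    [0,0,0]
  ],
  "gripper": [-0.2,-0.2,-0.2,-0.2,-0.2]
}}

```text
time: 12.35
tool_pos: [0.4607, 0.0475, 0.2651]
ee_rot: [3.141, -0.001, -3.04]
wrist_force: [0.1, 0.4, -1.1]
width: 0.0598
finger_force: 30.0
```

Emit:
{"method": "play_rows", "body": {
  "translation": [
    [0,0,0.04],
    [0,0,0.03],
    [0,0,0],
    [0,0,0]
  ],
  "twist": [
    [0,0,0],
    [0,0,0],
    [0,0,0],
    [0,0,0]
  ],
  "gripper": [-0.2,-0.2,-0.2,-0.2]
}}

```text
time: 12.75
tool_pos: [0.4609, 0.0475, 0.2627]
ee_rot: [3.142, 0.0, -3.04]
wrist_force: [0.3, -0.0, -2.0]
width: 0.0597
finger_force: 30.0
```

Emit:
{"method": "play_rows", "body": {
  "translation": [
    [0,0,0.03],
    [0,0,0.02],
    [0,0,0],
    [0,0,0]
  ],
  "twist": [
    [0,0,0],
    [0,0,0],
    [0,0,0],
    [0,0,0]
  ],
  "gripper": [-0.2,-0.2,-0.2,-0.2]
}}

```text
time: 13.15
tool_pos: [0.461, 0.0475, 0.2618]
ee_rot: [-3.142, 0.001, -3.04]
wrist_force: [-2.8, -0.4, 5.6]
width: 0.0599
finger_force: 30.0
```

Emit:
{"method": "play_rows", "body": {
  "translation": [
    [0,0,0],
    [0,0,0],
    [0,0,0],
    [0,0,0],
    [0,0,-0.2],
    [0,0,-0.7],
    [0,0,-0.9],
    [0,0,-0.9]
  ],
  "twist": [
    [0,0,0],
    [0,0,0],
    [0,0,0],
    [0,0,0],
    [0,0,0],
    [0,0,0],
    [0,0,0],
    [0,0,0]
  ],
  "gripper": [0.6,1,1,1,1,1,1,1]
}}

```text
time: 13.95
tool_pos: [0.4607, 0.0474, 0.37]
ee_rot: [3.141, -0.001, -3.04]
wrist_force: [1.2, 0.1, -0.4]
width: 0.0939
finger_force: 0.0
```

Run:
```python
from h import *
print(robot.get_obs()["tool_pos"])
for c in ["scene","top"]:
    robot.snapshot(c)
    for n in ["sample_bottle","bottle_mid","label"]:
        print(c,n,[(np.round(d["centre"],4).tolist(),round(d["score"],2)) for d in robot.spot_point(n,c)])
```

```text
[0.46065762 0.04744365 0.37002416]
scene sample_bottle [([0.3108, -0.231, -0.001], 0.84), ([0.4607, 0.045, 0.0079], 0.63), ([0.392, 0.3377, 0.0013], 0.38)]
scene bottle_mid [([0.3201, -0.2334, 0.0656], 0.95), ([0.4636, 0.0466, 0.0744], 0.93)]
scene label [([0.4913, 0.0502, 0.0596], 0.89), ([0.2937, -0.2419, 0.0492], 0.56)]
top sample_bottle [([0.3197, -0.2342, -0.0002], 0.81)]
top bottle_mid [([0.317, -0.2319, 0.0648], 0.75), ([0.4614, 0.0494, 0.0707], 0.57)]
top label [([0.2904, -0.2457, 0.0507], 0.63)]
```

Emit:
{"method": "play_rows", "body": {
  "translation": [
    [-0.72,0.39,0],
    [-0.72,0.39,0],
    [-0.72,0.39,0],
    [-0.72,0.39,0],
    [-0.72,0.39,0],
    [-0.72,0.39,0]
  ],
  "twist": [
    [0,0,0],
    [0,0,0],
    [0,0,0],
    [0,0,0],
    [0,0,0],
    [0,0,0]
  ],
  "gripper": [1,1,1,1,1,1]
}}

```text
time: 14.95
tool_pos: [0.6242, 0.1588, 0.3666]
ee_rot: [-3.141, -0.003, -3.04]
wrist_force: [-0.3, 0.0, 0.8]
width: 0.094
finger_force: 0.0
```

Emit:
{"method": "play_rows", "body": {
  "translation": [
    [0,0,0],
    [0,0,0],
    [0,0,0],
    [0,0,0],
    [0,0,0],
    [0,0,0],
    [0,0,0],
    [0,0,0]
  ],
  "twist": [
    [0,0,0.98],
    [0,0,0.98],
    [0,0,0.98],
    [0,0,0.98],
    [0,0,0.98],
    [0,0,0.98],
    [0,0,0.98],
    [0,0,0.98]
  ],
  "gripper": [1,1,1,1,1,1,1,1]
}}

```text
time: 15.75
tool_pos: [0.6232, 0.158, 0.3667]
ee_rot: [-3.139, -0.002, 2.455]
wrist_force: [-0.1, -0.9, 0.2]
width: 0.0937
finger_force: 0.0
```

Emit:
{"method": "play_rows", "body": {
  "translation": [
    [0,0,0],
    [0,0,0],
    [0,0,0],
    [0,0,0],
    [0,0,0],
    [0,0,0],
    [0,0,0],
    [0,0,0]
  ],
  "twist": [
    [0,0,0.98],
    [0,0,0.98],
    [0,0,0.98],
    [0,0,0.98],
    [0,0,0.98],
    [0,0,0.98],
    [0,0,0.98],
    [0,0,0.98]
  ],
  "gripper": [1,1,1,1,1,1,1,1]
}}

```text
time: 16.55
tool_pos: [0.6233, 0.158, 0.3667]
ee_rot: [-3.138, 0.0, 1.671]
wrist_force: [-1.0, 0.4, 0.5]
width: 0.0938
finger_force: 0.0
```

Run:
```python
from h import *
print(robot.get_obs()["tool_pos"],robot.get_obs()["ee_rot"])
M=cm("wrist"); snap("wrist","w3.png")
for n in ["scanner_grip","trigger_pad"]:
    print(n,[(np.round(d["centre"],4).tolist(),round(d["score"],2)) for d in robot.spot_point(n,"wrist")])
# predicted outlines with station origin from spot
s=np.radians(6.0); o=np.array([.460,.047])+.165*np.array([np.cos(s),np.sin(s)])
Rs=np.array([[np.cos(s),-np.sin(s)],[np.sin(s),np.cos(s)]])
im=cv2.imread('pics/w3.png')
for x,y,z in [(0,29,91),(28,29,91),(28,147,91),(0,147,91)]+[(-7,45,87),(-26.,121,87)]:
    p=np.r_[o+Rs@np.array([x,y])/1000,z/1000]; u=proj("wrist",p,M)[0]; print((x,y),u.round(0)); cv2.circle(im,tuple(int(v) for v in u),3,(255,0,255),-1)
cv2.imwrite('pics/w3a.png',im)
```

```text
[0.62325022 0.15801597 0.36667931] [-3.13824668e+00  1.52145460e-04  1.67076841e+00]
scanner_grip [([0.6307, 0.1561, 0.0754], 0.82)]
trigger_pad [([0.5954, 0.153, 0.0739], 0.92)]
(0, 29) [307. 337.]
(28, 29) [347. 337.]
(28, 147) [349. 166.]
(0, 147) [304. 166.]
(-7, 45) [296. 314.]
(-26.0, 121) [265. 206.]
```

View pics/w3a.png

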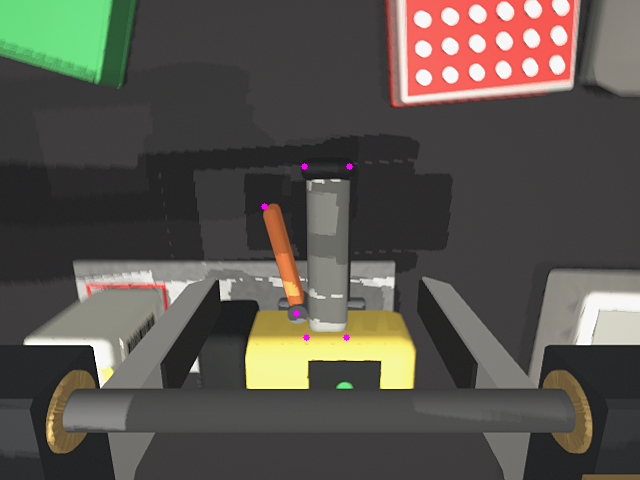

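The predicted outlines (magenta) fall within about 3 px of the grip (307-349, 180-330) and of the trigger (270,205 to 296,314). The gripper is aligned, so I'm descending and squeezing.

Emit:
{"method": "play_rows", "body": {
  "translation": [
    [0,0.02,0.7],
    [0,0,0.7],
    [0,0,0.7],
    [0,0,0.7],
    [0,0,0],
    [0,0,0]
  ],
  "twist": [
    [0,0,0],
    [0,0,0],
    [0,0,0],
    [0,0,0],
    [0,0,0],
    [0,0,0]
  ],
  "gripper": [1,1,1,1,1,1]
}}

```text
time: 17.3
tool_pos: [0.624, 0.1581, 0.2561]
ee_rot: [-3.14, 0.0, 1.676]
wrist_force: [0.7, 0.2, 0.2]
width: 0.094
finger_force: 0.0
```

Emit:
{"method": "play_rows", "body": {
  "translation": [
    [0,0,0],
    [0,0,0],
    [0,0,0],
    [0,0,0],
    [0,0,0],
    [0,0,0],
    [0,0,0],
    [0,0,0]
  ],
  "twist": [
    [0,0,0],
    [0,0,0],
    [0,0,0],
    [0,0,0],
    [0,0,0],
    [0,0,0],
    [0,0,0],
    [0,0,0]
  ],
  "gripper": [0.3,0,-0.3,-0.4,-0.4,-0.4,-0.4,-0.4]
}}

```text
time: 18.1
tool_pos: [0.6231, 0.159, 0.2565]
ee_rot: [-3.138, -0.002, 1.676]
wrist_force: [-6.0, 2.9, 2.8]
width: 0.0393
finger_force: 30.0
```

Emit:
{"method": "play_rows", "body": {
  "translation": [
    [0,0,0],
    [0,0,0],
    [0,0,0],
    [0,0,0],
    [0,0,0],
    [0,0,0],
    [0,0,0],
    [0,0,0]
  ],
  "twist": [
    [0,0,0],
    [0,0,0],
    [0,0,0],
    [0,0,0],
    [0,0,0],
    [0,0,0],
    [0,0,0],
    [0,0,0]
  ],
  "gripper": [-0.4,-0.4,-0.4,-0.4,-0.4,-0.4,-0.4,-0.4]
}}

```text
time: 18.9
tool_pos: [0.6231, 0.1591, 0.2565]
ee_rot: [-3.138, -0.002, 1.676]
wrist_force: [-6.5, 2.9, 2.3]
width: 0.0391
finger_force: 30.0
```

Emit:
{"method": "play_rows", "body": {
  "translation": [
    [0,0,0],
    [0,0,0],
    [0,0,0],
    [0,0,0]
  ],
  "twist": [
    [0,0,0],
    [0,0,0],
    [0,0,0],
    [0,0,0]
  ],
  "gripper": [-0.4,-0.4,-0.4,-0.4]
}}

```text
time: 19.3
tool_pos: [0.6231, 0.1591, 0.2565]
ee_rot: [-3.138, -0.002, 1.676]
wrist_force: [-5.9, 2.2, 2.7]
width: 0.0396
finger_force: 30.0
```

Emit:
{"method": "play_rows", "body": {
  "translation": [
    [0,0,0],
    [0,0,0],
    [0,0,0],
    [0,0,0],
    [0,0,0],
    [0,0,0],
    [0,0,0],
    [0,0,0]
  ],
  "twist": [
    [0,0,0],
    [0,0,0],
    [0,0,0],
    [0,0,0],
    [0,0,0],
    [0,0,0],
    [0,0,0],
    [0,0,0]
  ],
  "gripper": [0.3,0.8,1,1,1,1,1,1]
}}

```text
time: 20.1
tool_pos: [0.6244, 0.1582, 0.2568]
ee_rot: [3.141, -0.0, 1.675]
wrist_force: [0.2, -0.8, -0.7]
width: 0.0937
finger_force: 0.0
```

Emit:
{"method": "play_rows", "body": {
  "translation": [
    [0,0,-0.5],
    [0,0,-0.9],
    [0,0,-0.9],
    [0,0,-0.7],
    [0,0,0]
  ],
  "twist": [
    [0,0,0],
    [0,0,0],
    [0,0,0],
    [0,0,0],
    [0,0,0]
  ],
  "gripper": [1,1,1,1,1]
}}

```text
time: 20.6
tool_pos: [0.6247, 0.1584, 0.3831]
ee_rot: [3.13, -0.001, 1.675]
wrist_force: [0.6, -0.3, 0.3]
width: 0.0938
finger_force: 0.0
```

Run:
```python
from h import *
print(robot.get_obs()["tool_pos"],robot.get_obs()["ee_rot"])
snap("wrist","w4.png")
for c in ["wrist","scene","top"]:
    if c!="wrist": robot.snapshot(c)
    for n in ["bottle_mid","trigger_pad","tray_in"]:
        print(c,n,[(np.round(d["centre"],4).tolist(),round(d["score"],2)) for d in robot.spot_point(n,c)])
# tray yaw: green mask in the start picture, inner floor vs rim corners
im=cv2.imread('pics/top0.png'); hsv=cv2.cvtColor(im,cv2.COLOR_BGR2HSV); m=cv2.inRange(hsv,(45,80,30),(85,255,255)); m[:240]=0;m[350:]=0;m[:,:100]=0;m[:,210:]=0
h=cv2.convexHull(cv2.findNonZero(m)); print(cv2.approxPolyDP(h,4,True)[:,0].tolist())
```

```text
[0.6247428  0.15835013 0.3831264 ] [ 3.12990764e+00 -9.74382831e-04  1.67495578e+00]
wrist bottle_mid []
wrist trigger_pad [([0.5956, 0.1541, 0.0746], 0.88)]
wrist tray_in []
scene bottle_mid [([0.3191, -0.2356, 0.0659], 0.97), ([0.4652, 0.0469, 0.0743], 0.62)]
scene trigger_pad [([0.5973, 0.1523, 0.0717], 0.78)]
scene tray_in [([0.3934, 0.3401, 0.0022], 0.72)]
top bottle_mid [([0.3193, -0.2332, 0.0646], 0.89), ([0.4615, 0.0488, 0.0732], 0.77), ([0.3923, 0.3324, 0.0029], 0.34)]
top trigger_pad [([0.5969, 0.1601, 0.0771], 0.49)]
top tray_in [([0.3958, 0.3349, 0.0008], 0.68)]
[[192, 329], [177, 335], [111, 322], [126, 258], [193, 270]]
```

View pics/w4.png

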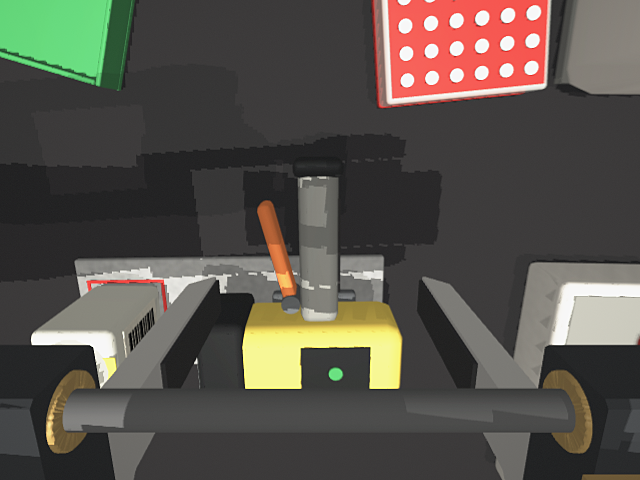

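The trigger is back at its rest lean (265,205 to 290,303) and the bottle is still on the square. Going back to regrasp it.

Emit:
{"method": "play_rows", "body": {
  "translation": [
    [0,0,0],
    [0,0,0],
    [0,0,0],
    [0,0,0],
    [0,0,0],
    [0,0,0],
    [0,0,0],
    [0,0,0]
  ],
  "twist": [
    [0,0,-0.98],
    [0,0,-0.98],
    [0,0,-0.98],
    [0,0,-0.98],
    [0,0,-0.98],
    [0,0,-0.98],
    [0,0,-0.98],
    [0,0,-0.98]
  ],
  "gripper": [1,1,1,1,1,1,1,1]
}}

```text
time: 22.0
tool_pos: [0.6242, 0.1581, 0.3767]
ee_rot: [3.141, 0.0, 2.463]
wrist_force: [-0.9, 0.0, 0.1]
width: 0.094
finger_force: 0.0
```

Emit:
{"method": "play_rows", "body": {
  "translation": [
    [0,0,0],
    [0,0,0],
    [0,0,0],
    [0,0,0],
    [0,0,0],
    [0,0,0],
    [0,0,0],
    [0,0,0]
  ],
  "twist": [
    [0,0,-0.98],
    [0,0,-0.98],
    [0,0,-0.98],
    [0,0,-0.98],
    [0,0,-0.98],
    [0,0,-0.98],
    [0,0,-0.98],
    [0,0,-0.98]
  ],
  "gripper": [1,1,1,1,1,1,1,1]
}}

```text
time: 22.8
tool_pos: [0.6241, 0.1581, 0.3767]
ee_rot: [3.141, 0.0, -3.036]
wrist_force: [-0.0, 0.4, -0.0]
width: 0.0938
finger_force: 0.0
```

Emit:
{"method": "play_rows", "body": {
  "translation": [
    [0.72,-0.39,0],
    [0.72,-0.39,0],
    [0.72,-0.39,0],
    [0.72,-0.39,0],
    [0.72,-0.39,0],
    [0.72,-0.39,0],
    [0,0,0],
    [0,0,0]
  ],
  "twist": [
    [0,0,0],
    [0,0,0],
    [0,0,0],
    [0,0,0],
    [0,0,0],
    [0,0,0],
    [0,0,0],
    [0,0,0]
  ],
  "gripper": [1,1,1,1,1,1,1,1]
}}

```text
time: 23.6
tool_pos: [0.4614, 0.0474, 0.3772]
ee_rot: [3.141, 0.002, -3.041]
wrist_force: [0.0, 0.5, -0.5]
width: 0.0934
finger_force: 0.0
```

Emit:
{"method": "play_rows", "body": {
  "translation": [
    [0,0,0.72],
    [0,0,0.72],
    [0,0,0.72],
    [0,0,0.72],
    [0,0,0],
    [0,0,0]
  ],
  "twist": [
    [0,0,0],
    [0,0,0],
    [0,0,0],
    [0,0,0],
    [0,0,0],
    [0,0,0]
  ],
  "gripper": [1,1,1,1,1,1]
}}

```text
time: 24.2
tool_pos: [0.4624, 0.0479, 0.2616]
ee_rot: [3.141, -0.001, -3.04]
wrist_force: [0.5, -0.2, 0.8]
width: 0.0943
finger_force: 0.0
```

Emit:
{"method": "play_rows", "body": {
  "translation": [
    [0,0,0],
    [0,0,0],
    [0,0,0],
    [0,0,0],
    [0,0,0],
    [0,0,0]
  ],
  "twist": [
    [0,0,0],
    [0,0,0],
    [0,0,0],
    [0,0,0],
    [0,0,0],
    [0,0,0]
  ],
  "gripper": [0.2,0.2,-0.2,-0.2,-0.2,-0.2]
}}

```text
time: 24.8
tool_pos: [0.4618, 0.0475, 0.2621]
ee_rot: [3.142, 0.001, -3.04]
wrist_force: [0.1, -0.3, 1.9]
width: 0.0598
finger_force: 30.0
```

Emit:
{"method": "play_rows", "body": {
  "translation": [
    [0,0,-0.4],
    [0,0,-0.8],
    [0,0,-0.8],
    [0,0,0],
    [0,0,0]
  ],
  "twist": [
    [0,0,0],
    [0,0,0],
    [0,0,0],
    [0,0,0],
    [0,0,0]
  ],
  "gripper": [-0.2,-0.2,-0.2,-0.2,-0.2]
}}

```text
time: 25.3
tool_pos: [0.4615, 0.0475, 0.341]
ee_rot: [3.141, -0.0, -3.04]
wrist_force: [-0.6, 0.3, -2.1]
width: 0.0598
finger_force: 30.0
```

Emit:
{"method": "play_rows", "body": {
  "translation": [
    [0.12,0.915,0],
    [0.12,0.915,0],
    [0.12,0.915,0],
    [0.12,0.915,0],
    [0.12,0.915,0],
    [0.12,0.915,0],
    [0.12,0.915,0],
    [0.12,0.915,0]
  ],
  "twist": [
    [0,0,0],
    [0,0,0],
    [0,0,0],
    [0,0,0],
    [0,0,0],
    [0,0,0],
    [0,0,0],
    [0,0,0]
  ],
  "gripper": [-0.2,-0.2,-0.2,-0.2,-0.2,-0.2,-0.2,-0.2]
}}

```text
time: 26.1
tool_pos: [0.3928, 0.336, 0.3382]
ee_rot: [-3.139, -0.005, -3.04]
wrist_force: [0.4, 0.2, -2.2]
width: 0.0598
finger_force: 30.0
```

Emit:
{"method": "play_rows", "body": {
  "translation": [
    [0,0,0],
    [0,0,0],
    [0,0,0],
    [0,0,0],
    [0,0,0.5],
    [0,0,0.5],
    [0,0,0]
  ],
  "twist": [
    [0,0,0.97],
    [0,0,0.97],
    [0,0,0.97],
    [0,0,0],
    [0,0,0],
    [0,0,0],
    [0,0,0]
  ],
  "gripper": [-0.2,-0.2,-0.2,-0.2,-0.2,-0.2,-0.2]
}}

```text
time: 26.8
tool_pos: [0.3927, 0.334, 0.2965]
ee_rot: [-3.135, -0.007, 2.953]
wrist_force: [0.0, -1.2, -2.6]
width: 0.0598
finger_force: 30.0
```

Run:
```python
from h import *
print(robot.get_obs()["tool_pos"],robot.get_obs()["ee_rot"])
im=snap("scene","s5.png")[:,:,::-1]
for c in ["scene"]:
    for n in ["bottle_mid","sample_bottle","tray_in"]:
        print(c,n,[(np.round(d["centre"],4).tolist(),round(d["score"],2)) for d in robot.spot_point(n,c)])
cv2.imwrite('pics/crop5.png',cv2.resize(im[110:270,380:540],None,fx=3.6,fy=3.6,interpolation=cv2.INTER_CUBIC))
```

```text
[0.39267595 0.33396434 0.29646547] [-3.1345864  -0.00706491  2.95339121]
scene bottle_mid [([0.3201, -0.2349, 0.0671], 0.74), ([0.3937, 0.3325, 0.1089], 0.7)]
scene sample_bottle [([0.316, -0.2269, -0.0016], 0.86), ([0.4602, 0.0439, 0.0077], 0.75), ([0.3916, 0.3344, 0.0414], 0.6)]
scene tray_in [([0.3896, 0.3356, 0.0], 0.93)]
```

View pics/crop5.png

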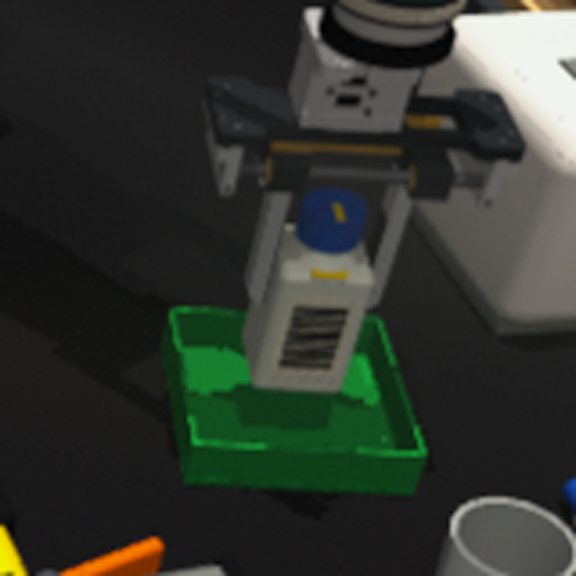

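The bottle hangs upright inside the tray walls at about (300,380) in the crop. Lowering it to the floor.

Emit:
{"method": "play_rows", "body": {
  "translation": [
    [0,0,0.35],
    [0,0,0.35],
    [0,0,0.1],
    [0,0,0.05],
    [0,0,0.05],
    [0,0,0]
  ],
  "twist": [
    [0,0,0],
    [0,0,0],
    [0,0,0],
    [0,0,0],
    [0,0,0],
    [0,0,0]
  ],
  "gripper": [-0.2,-0.2,-0.2,-0.2,-0.2,-0.2]
}}

```text
time: 27.6
tool_pos: [0.3939, 0.335, 0.2655]
ee_rot: [3.141, 0.0, 2.952]
wrist_force: [-0.6, -0.4, -1.6]
width: 0.0599
finger_force: 30.0
```

Emit:
{"method": "play_rows", "body": {
  "translation": [
    [0,0,0.06],
    [0,0,0.05],
    [0,0,0.04],
    [0,0,0],
    [0,0,0]
  ],
  "twist": [
    [0,0,0],
    [0,0,0],
    [0,0,0],
    [0,0,0],
    [0,0,0]
  ],
  "gripper": [-0.2,-0.2,-0.2,-0.2,-0.2]
}}

```text
time: 28.1
tool_pos: [0.3939, 0.335, 0.2595]
ee_rot: [3.142, 0.0, 2.952]
wrist_force: [-0.4, 0.1, -1.3]
width: 0.0601
finger_force: 30.0
```

Emit:
{"method": "play_rows", "body": {
  "translation": [
    [0,0,0.03],
    [0,0,0.03],
    [0,0,0],
    [0,0,0]
  ],
  "twist": [
    [0,0,0],
    [0,0,0],
    [0,0,0],
    [0,0,0]
  ],
  "gripper": [-0.2,-0.2,-0.2,-0.2]
}}

```text
time: 28.5
tool_pos: [0.394, 0.335, 0.2581]
ee_rot: [3.141, 0.001, 2.952]
wrist_force: [-2.1, -0.9, 5.3]
width: 0.0597
finger_force: 30.0
```

Contact, so I'm releasing and retreating.

Emit:
{"method": "play_rows", "body": {
  "translation": [
    [0,0,0],
    [0,0,0],
    [0,0,0],
    [0,0,0],
    [0,0,0],
    [0,0,-0.3],
    [0,0,-0.9],
    [0,0,-0.9]
  ],
  "twist": [
    [0,0,0],
    [0,0,0],
    [0,0,0],
    [0,0,0],
    [0,0,0],
    [0,0,0],
    [0,0,0],
    [0,0,0]
  ],
  "gripper": [0.5,0.85,0.85,0.85,0.85,0.85,0.85,0.85]
}}

```text
time: 29.3
tool_pos: [0.3937, 0.3348, 0.342]
ee_rot: [-3.14, -0.001, 2.952]
wrist_force: [-0.4, -0.1, 1.0]
width: 0.0868
finger_force: 0.0
```

Emit:
{"method": "play_rows", "body": {
  "translation": [
    [0,0,-0.9],
    [0,0,-0.5],
    [0,0,0],
    [0,0,0]
  ],
  "twist": [
    [0,0,0],
    [0,0,0],
    [0,0,0],
    [0,0,0]
  ],
  "gripper": [0.85,0.85,0.85,0.85]
}}

```text
time: 29.7
tool_pos: [0.3938, 0.3349, 0.3973]
ee_rot: [3.141, 0.001, 2.952]
wrist_force: [-0.0, 0.3, -1.5]
width: 0.0871
finger_force: 0.0
```

Run:
```python
from h import *
o=robot.get_obs(); print(o["time"],o["tool_pos"],o["width"])
im=snap("scene","s6.png")[:,:,::-1]
for n in ["bottle_mid","sample_bottle","trigger_pad","white_mid","amber_mid"]:
    print(n,[(np.round(d["centre"],4).tolist(),round(d["score"],2)) for d in robot.spot_point(n,"scene")])
```

```text
29.7 [0.39378112 0.33488819 0.39728988] 0.08709995651366635
bottle_mid [([0.3181, -0.2344, 0.0663], 0.69), ([0.6005, 0.1541, 0.0728], 0.67), ([0.3988, 0.3342, 0.0695], 0.65)]
sample_bottle [([0.3142, -0.2319, -0.0009], 0.94), ([0.3947, 0.3381, 0.003], 0.59)]
trigger_pad [([0.5969, 0.1556, 0.0732], 0.69)]
white_mid [([0.5853, -0.2853, 0.0663], 0.94), ([0.3943, 0.3311, 0.0691], 0.72)]
amber_mid [([0.4982, -0.4145, 0.0596], 0.96), ([0.6316, 0.1541, 0.0754], 0.26)]
```

View pics/s6.png

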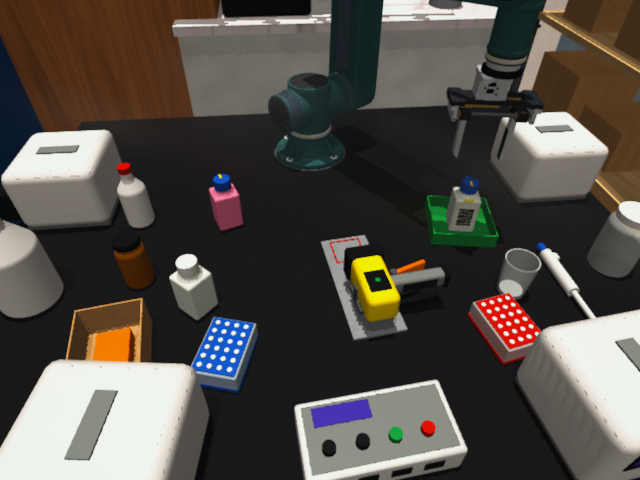

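The bottle stands in the tray at (463,205), the gripper is clear above it and the other bottles haven't moved.

```bash
python3 -c "
from bench import robot
print(robot.close_job())"
```

```text
the job is handed in; nothing more can be done
None
```

I placed the bottle on the red square with its label to the scanner, squeezed the trigger home for over a second and released it, then stood the bottle upright in the green tray and handed the job in at about 30 s; `close_job()` returned no verdict.

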